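# Sweep the used screw caps into the wash tray

## Task

Three used orange screw caps lie scattered on the bench. With the fingertips, sweep all three along the bench through the open mouth of the blue metal tray, right in past its sloping lip so that they lie flat on its floor; do not pick any of them up. Leave the clean white cap and everything else standing on the bench where it is, and finish clear of everything.

Things in the scene. Friction and masses are not known exactly. Their poses are not given: they have to be found in the camera images.
- orange_cap_1: Orange screw cap lying flat, closed top up: a ribbed disc 38 mm across and 18 mm high, about 25 g, loose on the bench (z = 0). Origin at the centre of its underside, z up.
- orange_cap_2: Orange screw cap lying flat, closed top up: a ribbed disc 38 mm across and 18 mm high, about 25 g, loose on the bench (z = 0). Origin at the centre of its underside, z up.
- orange_cap_3: Orange screw cap lying flat, closed top up: a ribbed disc 38 mm across and 18 mm high, about 25 g, loose on the bench (z = 0). Origin at the centre of its underside, z up.
- white_cap: White screw cap lying flat, closed top up: a ribbed disc 38 mm across and 18 mm high, about 25 g, loose on the bench (z = 0). Origin at the centre of its underside, z up. It is to stay where it lies.
- tray: Shallow blue metal sweep tray fixed to the bench, 240 mm along its x, 150 mm along its y; origin under its centre at bench level. Three walls 26 mm high and 5 mm thick with their outer faces at x = -120, x = +120 and y = +75 mm; the -y side is the open mouth, 230 mm wide. A sloping lip rises from the bench at y = -75 mm to the 3 mm thick flat floor, which begins at y = -55 mm.
- vial: Small vial with blue cap, standing, 17 mm across, 50 mm high, loose; a bystander. Origin at the centre of its underside.
- cup: Lilac tapered sample cup with dark rim, standing, 49 mm across, 64 mm high, loose; a bystander. Origin at the centre of its underside.
- dish: Glass petri dish, 60 mm across, 13 mm high, loose; a bystander. Origin at the centre of its underside.
- milk: Glass milk sample bottle with white cap, 74 mm across, 136 mm high, loose, standing left of the tray (a second one stands at the back); a bystander. Origin at the centre of its underside.
Not all that is in view belongs to the job. What is shaped like the orange_cap_2 but black or yellow is not meant. Leave any turquoise look-alike of the orange_cap_3 alone.

How it is judged (in metres and radians):
At the end, for the whole second after the job is handed in: All three orange caps lie flat (tilted under 0.12 rad) and at rest on the tray's floor, inside its walls and wholly past the sloping lip (centre at y > -37 mm in the tray's frame), and the white cap, vial, sample cup, petri dish and milk bottle are within 15 mm of where they stood (y of orange_cap_1 in the frame of tray between -0.037 and 0.06 m and x of orange_cap_1 in the frame of tray between -0.105 and 0.105 m and height (world z) of each of orange_cap_1, orange_cap_2, orange_cap_3 below 0.007 m and angle between each of orange_cap_1, orange_cap_2, orange_cap_3's own z axis and vertical below 0.12 rad and linear speed of each of orange_cap_1, orange_cap_2, orange_cap_3 below 0.01 m/s and y of orange_cap_2 in the frame of tray between -0.037 and 0.06 m and x of orange_cap_2 in the frame of tray between -0.105 and 0.105 m and y of orange_cap_3 in the frame of tray between -0.037 and 0.06 m and x of orange_cap_3 in the frame of tray between -0.105 and 0.105 m and distance of each of white_cap, vial, cup, dish, milk from where it was at the start of the episode below 0.015 m); the robot touches nothing.
It fails at once if an orange cap is lifted or thrown off the surface (underside more than 20 mm up) (height (world z) of any of orange_cap_1, orange_cap_2, orange_cap_3 above 0.02 m).
It fails at once if the white cap is moved more than 15 mm (distance of white_cap from where it was at the start of the episode above 0.015 m).
It fails at once if the vial, sample cup, petri dish or milk bottle is moved more than 15 mm (distance of any of vial, cup, dish, milk from where it was at the start of the episode above 0.015 m).
It also fails if it takes over 61 s, if anything falls off the work surface, if the arm or the gripper's body presses on something with over 40 N, if the wrist force passes 120 N, or if a joint passes its speed limit or range.

## Robot

A 6-joint arm with a two-finger parallel gripper is mounted at the origin on a cart in front of the work surface, level with it; the furniture and walls round the work are solid. World frame = base frame: x ahead of the robot, y to its left, z up, the work surface at z = 0. Lengths are in m, angles in degrees, forces in N, time in s.
With the tool pointing down it reaches from about 0.25 to 0.725 m from the base axis. Payload 9.7 kg.
Tool frame: the origin (TCP) lies at the very end of the fingers, on their centre line; the grasp point (between the pads) lies 19 mm behind it; y points along the fingers, x is the direction in which the jaws open and shut, and the axes are right-handed (so a half turn about y gives the same grasp; the last joint's range is limited). The gripper opens to 85 mm and grips with 20 to 120 N. Pads are 22 mm wide; open, the fingers measure 114 mm over their backs; the gripper's body (76 mm by 85 mm) begins 54 mm behind the grasp point. The pads swing forward as they close: fully open they stand 13 mm farther back than shut.
Start: joints at [-66.864, 4.979, 10.078, 95.1, 0, 90], TCP at [0.216, -0.506, 0.231] pointing down, gripper open.
Joint ranges: [-179.16, 179.16], [-48.56, 103.87], [-65.8, 70.77], [-126.05, 130.52], [-82.76, 87.17], [-180, 180]. Speed limits (degrees/s): [127.2, 127.2, 147.25, 180, 180, 180].

## Interface

Orientations are given as [roll, pitch, yaw] about the fixed x, y, z axes, in that order (R = Rz(yaw) Ry(pitch) Rx(roll)).
In Python, from workcell import bot gives the robot as it stands.
- The arm moves only by the shell command python3 -m jog 'ROWS' [FORCE]. ROWS is JSON, a list of rows, each a list of 7 numbers: the closure, from 0 (fully open) to 1 (shut), then the shift along the world's x, y, z in units of 25 mm (1.0 is 25 mm), then the turn, a rotation vector about the world's x, y, z in units of 5 degrees (1.0 is 5 degrees). A call has 1 to 5 rows; each row is the pose to reach, as a shift and turn from the pose commanded when the call began; what a row does not reach only later rows make up. A row lasts 1/10 s, in which the tool goes at most 50 mm and 8.59 degrees, less where a joint would pass 70% of its speed; a pose out of reach is approached as far as the arm can. A call with a gripper value outside its range is refused whole. The fingers move at their own pace and stop on an object; FORCE is the grip in N (left out, the last holds). Time passes only in rows, so rows that repeat a pose let the fingers close. It gives the time, the measured TCP pose, the force and the opening at its end, in the units of the state.
- bot.get_obs(): the state, without advancing time (a new reading comes with each control period).
- bot.camera(name): name is "side" or "top" or "wrist"; returns (picture, depth): 400x640x3 uint8, red, green, blue; 400x640 float32, m along the optical axis (not along the pixel's ray), 0 where there is no reading.
- bot.camera_model(name): a dict with "fx", "fy", "cx", "cy" (pixels), "k1" (the pictures are not rectified: a ray, as slopes to the right and down, at radius r is drawn at 1 + k1 r^2 times it, then the intrinsics apply), "rvec" (rotation vector, rad) and "tvec" (3), from world to camera coordinates, as OpenCV has them; the wrist camera has in their place "tool_from_camera" (4x4, takes a point from camera to tool coordinates, whose origin is the TCP and whose axes are the tool frame's). Camera axes: x right, y down, z forward; pixel columns grow to the right and rows downward; lengths in m; the calibration is good to about 2 mm. A picture is of the moment at which its call begins: read the wrist's pose just before it. camera_model takes no time and is no camera call.
- bot.job_done(): hands the job in, once; it reports no verdict.
Trained networks look in the newest picture that a camera, given by its name, has taken for a name from the list of things; names that differ only in an ending like _2 or _b are one class to them, and where a whole thing is asked for, a point or a joint stands for the part that bears it (a point fixed in the world has none). Each returns a list of dicts, best first, with "conf" (0 to 1); they miss things now and then, are a little off and sometimes report something else, mostly with a low value. They report only what shows in the picture. A call takes as long as a camera call. They do not tell look-alikes from the thing itself.
- bot.regions_of(camera, label): "pixels" (400x640 bool, what is visible of it) and "point" ([row, column] in pixels, amid what is visible of it).
The state is a dict: "time": time; "q": joint angles; "qd": joint speeds; "joint_efforts": joint torques, N m; "ee_pos": TCP position; "tcp_rot": TCP orientation; "wrist_force": force on the tool from outside, world axes, zero at the start; "torque": the same for the moment, N m; "opening": finger opening in m.
Only numpy, scipy, OpenCV 4.12 (cv2) and the standard library are available. Lean on these libraries where they do the work, as an engineer would, in place of code of your own. Each camera call takes 0.05 s, during which the arm holds its last target. There are 200 camera calls.

## Working session

There is one attempt and no reset: what is moved stays moved. The work goes in short steps, Python scripts to look and compute and a shell command to move; the robot and the scene stay as the last step left them, time stands still between calls to the robot, and variables do not carry over. Pictures are saved under pics/ and viewed, about 8 in all and at most 12, crops included, and the job is handed in when it is done.

```bash
mkdir -p pics
cat > h.py <<'E'
import numpy as np, cv2
from workcell import bot
def K(m): return np.array([[m["fx"],0,m["cx"]],[0,m["fy"],m["cy"]],[0,0,1.]])
def rays(m,rc):
    # rc: Nx2 row,col -> slopes
    p=np.array(rc,float)[:,::-1].reshape(-1,1,2)
    return cv2.undistortPoints(p,K(m),np.array([m["k1"],0,0,0.]))[:,0]
def onplane(name,rc,z):
    m=bot.camera_model(name); s=rays(m,rc); R=cv2.Rodrigues(np.array(m["rvec"],float))[0]; t=np.array(m["tvec"],float).ravel()
    c=-R.T@t; d=np.c_[s,np.ones(len(s))]@R
    return c+d*((z-c[2])/d[:,2])[:,None]
def deproj(name,rc,depth):
    m=bot.camera_model(name); s=rays(m,rc); R=cv2.Rodrigues(np.array(m["rvec"],float))[0]; t=np.array(m["tvec"],float).ravel()
    rc=np.array(rc).astype(int); z=depth[rc[:,0],rc[:,1]]
    return (np.c_[s,np.ones(len(s))]*z[:,None]-t)@R
def toppix(P):
    m=bot.camera_model("top"); return cv2.projectPoints(np.array(P,float).reshape(-1,1,3),np.array(m["rvec"],float),np.array(m["tvec"],float),K(m),np.array([m["k1"],0,0,0.]))[0][:,0]
def save(img,f): cv2.imwrite("pics/"+f,img[:,:,::-1])
E
python3 - <<'E'
from h import *
im,d=bot.camera("top"); save(im,"top1.png"); np.save("d.npy",d)
zt=dict(orange_cap_1=.018,white_cap=.018,tray=.0,vial=.05,cup=.064,dish=.013,milk=.136)
for l,z in zt.items():
    for r in bot.regions_of("top",l):
        ys,xs=np.nonzero(r["pixels"]); c=[[ys.mean(),xs.mean()]]
        print(l,round(r["conf"],2),np.round(c,0),len(ys),im[r["pixels"]].mean(0).round(),onplane("top",c,z).round(3))
print(bot.get_obs()["time"])
im,d=bot.camera("side"); save(im,"side1.png")
E
```

```text
orange_cap_1 0.69 [[177. 365.]] 110 [174. 123.  47.] [[ 0.604 -0.119  0.018]]
orange_cap_1 0.6 [[195. 382.]] 112 [174. 173.  56.] [[ 0.544 -0.177  0.018]]
orange_cap_1 0.53 [[170. 397.]] 117 [45. 43. 40.] [[ 0.631 -0.23   0.018]]
orange_cap_1 0.47 [[157. 349.]] 105 [175. 120.  44.] [[ 0.674 -0.065  0.018]]
orange_cap_1 0.41 [[237. 330.]] 95 [ 55. 177. 159.] [[ 0.397 -0.007  0.018]]
tray 0.64 [[194. 275.]] 3216 [ 37.  77. 131.] [[0.54  0.186 0.   ]]
vial 0.75 [[229. 359.]] 95 [181. 185. 184.] [[ 0.42  -0.101  0.05 ]]
dish 0.81 [[225. 198.]] 272 [135. 134. 130.] [[0.421 0.437 0.013]]
milk 0.93 [[177. 186.]] 567 [137. 135. 120.] [[0.559 0.457 0.136]]
0.4
```

View pics/top1.png

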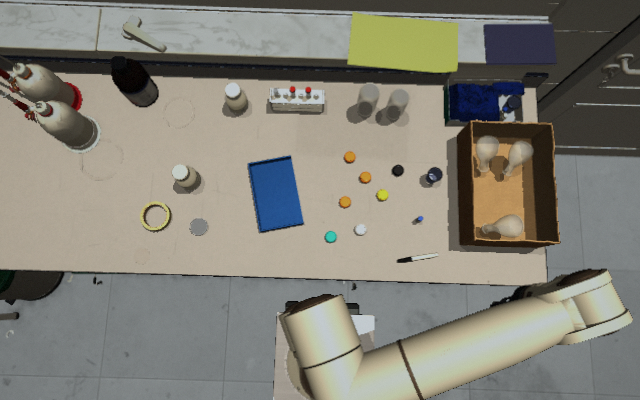

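View pics/side1.png

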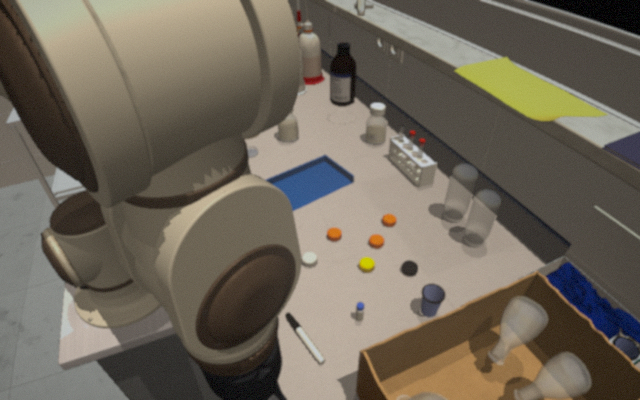

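The top view shows orange caps at (row, col) (157,349), (177,365) and (202,345). The look-alikes are turquoise (237,330), yellow (195,382), black (170,397) and the white cap (230,361). I take the three orange ones. The tray is at (194,275) with its mouth to the right. The network's "vial" at (229,359) is really the white cap, and the real vial is at (219,419).

Run:
```python
from h import *
im=cv2.imread("pics/top1.png"); d=np.load("d.npy")
hsv=cv2.cvtColor(im,cv2.COLOR_BGR2HSV)
m=cv2.inRange(hsv,(8,130,90),(22,255,255)); m[:,420:]=0
n,l,s,c=cv2.connectedComponentsWithStats(m)
for i in range(1,n):
    if s[i,4]>40: print("orange",c[i][::-1].round(1),s[i,4],onplane("top",[c[i][::-1]],.012).round(4))
for nm,rc,z in [("white",(230,361),.018),("yel",(195,382),.018),("turq",(237,330),.018),("blk",(170,397),.018),("vial",(219,419),.025)]: print(nm,onplane("top",[rc],z).round(3))
b=cv2.inRange(hsv,(95,120,40),(125,255,255)); b[:,:230]=0;b[:,320:]=0
ys,xs=np.nonzero(b); P=onplane("top",np.c_[ys,xs],.003)[:,:2]
k=np.abs(P-np.median(P,0)).max(1)<.2; P=P[k]
r=cv2.minAreaRect(P.astype(np.float32)); print(r,cv2.boxPoints(r).round(3))
print(bot.get_obs()["tcp_rot"],bot.get_obs()["ee_pos"])
cv2.imwrite("pics/crop1.png",cv2.resize(im[140:260,235:435],None,fx=4,fy=4,interpolation=cv2.INTER_CUBIC))
```

```text
orange [156.5 349.3] 93 [[ 0.6771 -0.0658  0.012 ]]
orange [176.9 365. ] 97 [[ 0.6063 -0.1212  0.012 ]]
orange [201.7 344.7] 105 [[ 0.5178 -0.0534  0.012 ]]
white [[ 0.422 -0.109  0.018]]
yel [[ 0.544 -0.179  0.018]]
turq [[ 0.396 -0.006  0.018]]
blk [[ 0.633 -0.23   0.018]]
vial [[ 0.465 -0.302  0.025]]
((0.542782187461853, 0.18626299500465393), (0.24216152727603912, 0.1498493105173111), 12.896641731262207) [[0.408 0.232]
 [0.441 0.086]
 [0.678 0.14 ]
 [0.644 0.286]]
[-8.99978607e+01  8.00924659e-03 -6.68666075e+01] [ 0.21609138 -0.50575218  0.23120383]
```

View pics/crop1.png

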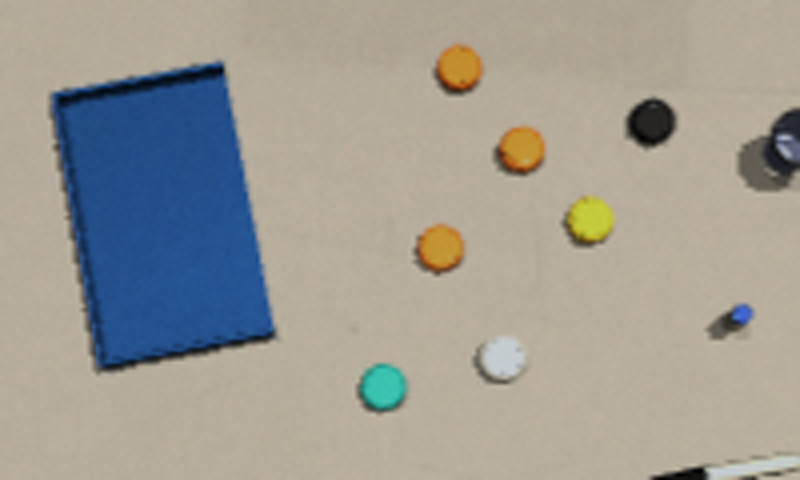

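Both views agree. Fitted tray: centre (0.543, 0.186), yaw 12.9°, mouth facing −y. In its frame the orange caps sit at x = +75, −6 and −77 mm, so three straight sweeps along tray +y will do. I'll cradle each cap with the jaws part-closed to a gap of about 20 mm.

```bash
python3 -m jog '[[0.76,1.4,1.1,0,0,0,1.5],[0.76,2.8,2.2,0,0,0,3],[0.76,4.2,3.3,0,0,0,4.5],[0.76,5.6,4.4,0,0,0,6],[0.76,7,5.5,0,0,0,7.5]]'
python3 -m jog '[[0.76,1.4,1.1,0,0,0,1.5],[0.76,2.8,2.2,0,0,0,3],[0.76,4.2,3.3,0,0,0,4.5],[0.76,5.6,4.4,0,0,0,6],[0.76,7,5.5,0,0,0,7.5]]'
```

```text
time: 0.95
ee_pos: [0.3923, -0.367, 0.2315]
tcp_rot: [-90.0, -0.0, -29.1]
wrist_force: [1.5, -1.3, 0.6]
opening: 0.0209
time: 1.45
ee_pos: [0.5674, -0.2294, 0.2314]
tcp_rot: [-90.0, -0.0, 8.5]
wrist_force: [0.1, -0.2, 0.1]
opening: 0.0206
```

```bash
python3 -m jog '[[0.76,1.4,1.2,0,0,0,0.5],[0.76,2.8,2.4,-1,0,0,0.95],[0.76,4.2,3.6,-2.4,0,0,0.95],[0.76,4.96,4.28,-4,0,0,0.95],[0.76,4.96,4.28,-5.2,0,0,0.95]]'
python3 -m jog '[[0.76,0,0,0,0,0,0],[0.76,0,0,0,0,0,0]]'
python3 - <<'E'
from h import *
o=bot.get_obs();im,d=bot.camera("wrist"); save(im,"w1.png")
from scipy.spatial.transform import Rotation as Ro
m=bot.camera_model("wrist"); T=np.array(m["tool_from_camera"]); R=Ro.from_euler("xyz",o["tcp_rot"],degrees=True).as_matrix()
hsv=cv2.cvtColor(im,cv2.COLOR_RGB2HSV); k=cv2.inRange(hsv,(8,130,90),(22,255,255))
n,l,s,c=cv2.connectedComponentsWithStats(k)
for i in range(1,n):
    if s[i,4]>200:
        sl=rays(m,[c[i][::-1]])[0]; dd=R@T[:3,:3]@np.r_[sl,1]; p=R@T[:3,3]+o["ee_pos"]
        print(c[i].round(),s[i,4],(p+dd*(.015-p[2])/dd[2]).round(4))
E
```

```text
time: 1.95
ee_pos: [0.6919, -0.1208, 0.0985]
tcp_rot: [-90.0, 0.0, 13.1]
wrist_force: [-0.8, -0.4, -0.3]
opening: 0.0207
time: 2.15
ee_pos: [0.6896, -0.1239, 0.1018]
tcp_rot: [-90.0, 0.1, 12.9]
wrist_force: [0.4, -1.0, 0.7]
opening: 0.0201
[117.  68.] 2222 [ 0.5218 -0.0556  0.015 ]
[319. 133.] 1915 [ 0.6793 -0.0682  0.015 ]
[221. 180.] 1698 [ 0.6097 -0.1225  0.015 ]
```

View pics/w1.png

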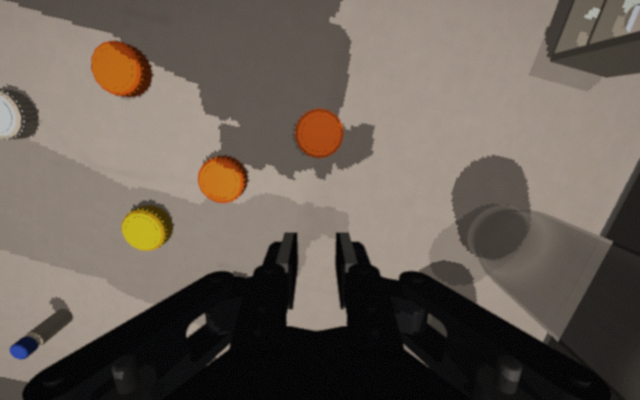

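Wrist view: cap A (col 319, row 133) lies straight ahead of the jaws, and caps B (221,180) and C (117,68) also match the top view within 3 mm. I'll go down and sweep A.

```bash
python3 -m jog '[[0.76,0,0,-1.5,0,0,0],[0.76,0,0,-3,0,0,0],[0.76,0,0,-3.7,0,0,0],[0.76,0,0,-3.7,0,0,0]]'
python3 -m jog '[[0.76,-0.13,0.58,0,0,0,0],[0.76,-0.27,1.17,0,0,0,0],[0.76,-0.4,1.75,0,0,0,0],[0.76,-0.54,2.34,0,0,0,0],[0.76,-0.67,2.92,0,0,0,0]]'
python3 - <<'E'
from h import *
im,d=bot.camera("top"); save(im,"t2.png")
im,d=bot.camera("wrist"); save(im,"w2.png")
E
```

```text
time: 2.6
ee_pos: [0.6894, -0.1246, 0.0087]
tcp_rot: [-90.0, 0.1, 12.8]
wrist_force: [0.1, 0.3, -0.3]
opening: 0.0204
time: 3.1
ee_pos: [0.6732, -0.049, 0.0096]
tcp_rot: [-90.0, -0.1, 12.9]
wrist_force: [0.4, -0.5, 0.9]
opening: 0.021
```

View pics/w2.png

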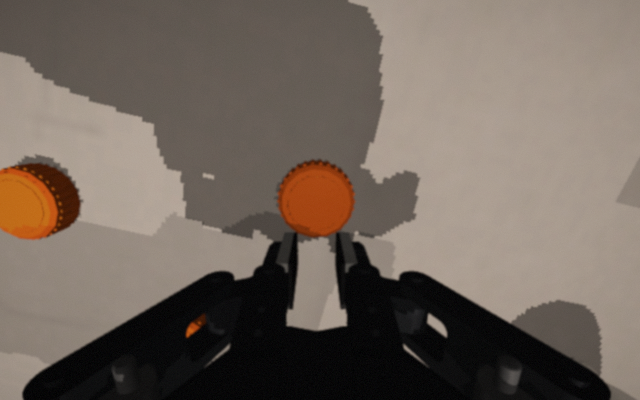

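The cap (centre col 316, row 200) is cradled between the fingertips. Continuing three more calls to the end of the sweep.

```bash
python3 -m jog '[[0.76,-0.13,0.58,0,0,0,0],[0.76,-0.27,1.17,0,0,0,0],[0.76,-0.4,1.75,0,0,0,0],[0.76,-0.54,2.34,0,0,0,0],[0.76,-0.67,2.92,0,0,0,0]]'
python3 -m jog '[[0.76,-0.13,0.58,0,0,0,0],[0.76,-0.27,1.17,0,0,0,0],[0.76,-0.4,1.75,0,0,0,0],[0.76,-0.54,2.34,0,0,0,0],[0.76,-0.67,2.92,0,0,0,0]]'
python3 -m jog '[[0.76,-0.13,0.58,0,0,0,0],[0.76,-0.27,1.17,0,0,0,0],[0.76,-0.4,1.75,0,0,0,0],[0.76,-0.54,2.34,0,0,0,0],[0.76,-0.64,2.8,0,0,0,0]]'
python3 - <<'E'
from h import *
im,d=bot.camera("wrist"); save(im,"w3.png"); print(bot.get_obs()["ee_pos"])
E
```

```text
time: 3.7
ee_pos: [0.6562, 0.0236, 0.0087]
tcp_rot: [-90.0, 0.0, 12.9]
wrist_force: [0.3, 0.8, 0.2]
opening: 0.0205
time: 4.2
ee_pos: [0.6395, 0.0965, 0.0088]
tcp_rot: [-90.0, 0.0, 12.9]
wrist_force: [-0.0, 0.2, -0.2]
opening: 0.0205
time: 4.7
ee_pos: [0.6235, 0.1666, 0.0088]
tcp_rot: [-90.0, 0.0, 12.9]
wrist_force: [0.5, -0.0, -0.1]
opening: 0.0202
[0.62323781 0.16794204 0.00877003]
```

View pics/w3.png

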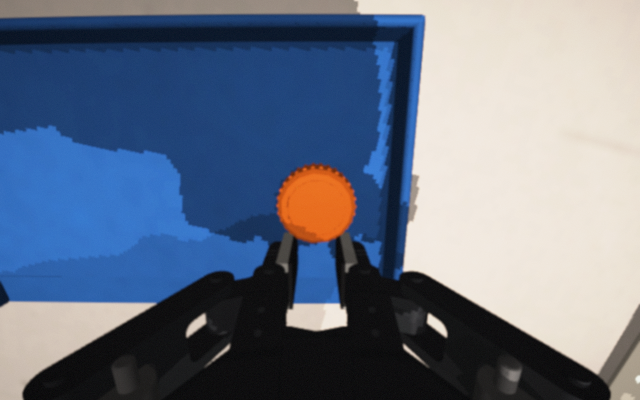

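Cap A lies flat on the tray floor (col 316, row 203), well past the lip. Next I'll back off, lift, and go behind cap B to sweep it.

```bash
python3 -m jog '[[0.76,0.22,-0.98,0,0,0,0],[0.76,0.22,-0.98,1.9,0,0,0],[0.76,0.15,-2.5,3.5,0,0,0],[0.76,0.1,-4.3,3.5,0,0,0],[0.76,0.05,-6.1,3.5,0,0,0]]'
python3 -m jog '[[0.76,0,-1.9,0,0,0,0],[0.76,-0.1,-3.8,0,0,0,0],[0.76,-0.15,-5.7,0,0,0,0],[0.76,-0.15,-7.5,0,0,0,0],[0.76,-0.15,-7.5,0,0,0,0]]'
python3 -m jog '[[0.76,0,0,-1.5,0,0,0],[0.76,0,0,-3,0,0,0],[0.76,0,0,-3.5,0,0,0],[0.76,0,0,-3.5,0,0,0]]'
python3 -m jog '[[0.76,-0.13,0.58,0,0,0,0],[0.76,-0.27,1.17,0,0,0,0],[0.76,-0.4,1.75,0,0,0,0],[0.76,-0.54,2.34,0,0,0,0],[0.76,-0.67,2.92,0,0,0,0]]'
python3 - <<'E'
from h import *
im,d=bot.camera("wrist"); save(im,"w4.png"); print(bot.get_obs()["ee_pos"])
E
```

```text
time: 5.25
ee_pos: [0.6259, 0.0115, 0.0985]
tcp_rot: [-90.1, -0.2, 12.9]
wrist_force: [0.5, -0.1, -0.5]
opening: 0.0203
time: 5.75
ee_pos: [0.6208, -0.18, 0.096]
tcp_rot: [-90.1, 0.0, 12.6]
wrist_force: [0.2, 0.4, 0.7]
opening: 0.0205
time: 6.15
ee_pos: [0.6201, -0.174, 0.0069]
tcp_rot: [-89.9, 0.2, 12.9]
wrist_force: [-0.7, -0.2, 0.4]
opening: 0.0205
time: 6.65
ee_pos: [0.6045, -0.1001, 0.0095]
tcp_rot: [-90.0, -0.0, 12.9]
wrist_force: [-0.3, 0.1, -0.0]
opening: 0.0207
[ 0.60402136 -0.09833547  0.00927994]
```

View pics/w4.png

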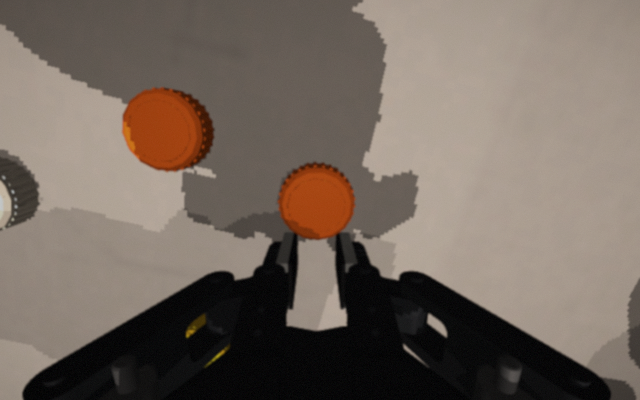

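Cap B (col 317, row 200) is cradled and cap C is clear to the left. I'll finish this sweep and go on to C, whose start point is at tray x −75, y −285 mm.

```bash
python3 -m jog '[[0.76,-0.13,0.58,0,0,0,0],[0.76,-0.27,1.17,0,0,0,0],[0.76,-0.4,1.75,0,0,0,0],[0.76,-0.54,2.34,0,0,0,0],[0.76,-0.67,2.92,0,0,0,0]]'
python3 -m jog '[[0.76,-0.13,0.58,0,0,0,0],[0.76,-0.27,1.17,0,0,0,0],[0.76,-0.4,1.75,0,0,0,0],[0.76,-0.54,2.34,0,0,0,0],[0.76,-0.67,2.92,0,0,0,0]]'
python3 -m jog '[[0.76,-0.13,0.58,0,0,0,0],[0.76,-0.27,1.17,0,0,0,0],[0.76,-0.4,1.75,0,0,0,0],[0.76,-0.54,2.34,0,0,0,0],[0.76,-0.67,2.92,0,0,0,0]]'
python3 -m jog '[[0.76,-0.13,0.58,0,0,0,0],[0.76,-0.24,1.06,0,0,0,0],[0.76,-0.34,1.46,0,0,0,0]]'
python3 -m jog '[[0.76,0.22,-0.98,0,0,0,0],[0.76,0.22,-0.98,1.9,0,0,0],[0.76,0.22,-0.98,3.5,0,0,0],[0.76,0.22,-0.98,3.5,0,0,0]]'
python3 - <<'E'
from h import *
im,d=bot.camera("wrist"); save(im,"w5.png")
c=np.array([.5428,.1863]);x=np.array([.975,.223]);y=np.array([-.223,.975])
p=bot.get_obs()["ee_pos"]; g=np.array([.5198,-.0545])-c; print("C tray",g@x,g@y)
t=c+(g@x+.002)*x+(g@y-.057)*y; print(p,t,(t-p[:2])/.025)
E
```

```text
time: 7.2
ee_pos: [0.5875, -0.0274, 0.0088]
tcp_rot: [-90.0, 0.0, 12.9]
wrist_force: [-0.0, -0.2, 0.1]
opening: 0.02
time: 7.7
ee_pos: [0.5708, 0.0455, 0.0088]
tcp_rot: [-90.0, 0.0, 12.9]
wrist_force: [1.6, -0.3, -0.6]
opening: 0.0208
time: 8.2
ee_pos: [0.554, 0.1185, 0.0088]
tcp_rot: [-90.0, -0.0, 12.9]
wrist_force: [-0.1, -0.5, -0.2]
opening: 0.0204
time: 8.5
ee_pos: [0.5456, 0.1549, 0.0088]
tcp_rot: [-90.0, -0.0, 12.9]
wrist_force: [-0.3, -1.0, -0.1]
opening: 0.0204
time: 8.9
ee_pos: [0.5539, 0.13, 0.1024]
tcp_rot: [-90.0, -0.5, 12.9]
wrist_force: [-0.6, 0.2, -0.5]
opening: 0.0206
C tray -0.07612339999999991 -0.229651
[0.55299026 0.12979743 0.09955932] [ 0.53445286 -0.10971424] [-0.74149596 -9.58046696]
```

View pics/w5.png

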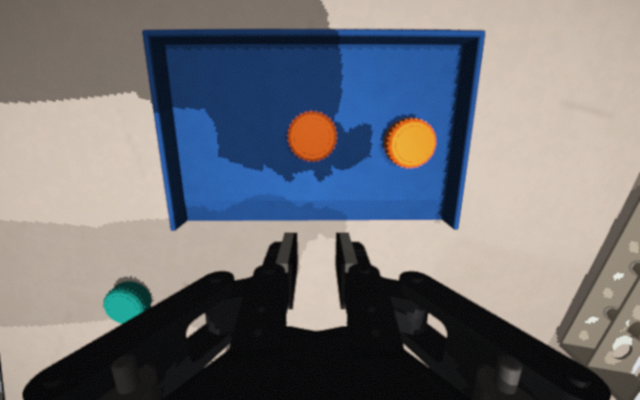

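Caps A (410,143) and B (312,136) are both on the tray floor. Now cap C.

```bash
python3 -m jog '[[0.76,-0.15,-1.9,0,0,0,0],[0.76,-0.3,-3.8,0,0,0,0],[0.76,-0.45,-5.7,0,0,0,0],[0.76,-0.6,-7.6,0,0,0,0],[0.76,-0.76,-9.6,0,0,0,0]]'
python3 -m jog '[[0.76,0,0,0,0,0,0],[0.76,0,0,-1.5,0,0,0],[0.76,0,0,-3,0,0,0],[0.76,0,0,-3.5,0,0,0],[0.76,0,0,-3.5,0,0,0]]'
python3 -m jog '[[0.76,-0.13,0.58,0,0,0,0],[0.76,-0.27,1.17,0,0,0,0],[0.76,-0.4,1.75,0,0,0,0],[0.76,-0.54,2.34,0,0,0,0],[0.76,-0.67,2.92,0,0,0,0]]'
python3 - <<'E'
from h import *
im,d=bot.camera("wrist"); save(im,"w6.png")
c=np.array([.5428,.1863]);y=np.array([-.223,.975])
p=bot.get_obs()["ee_pos"]; print(p,"to go, units",(-.033-(p[:2]-c)@y)/.025)
E
```

```text
time: 9.45
ee_pos: [0.5315, -0.1119, 0.0953]
tcp_rot: [-90.0, 0.1, 12.9]
wrist_force: [2.2, 0.3, 0.8]
opening: 0.0204
time: 9.95
ee_pos: [0.5307, -0.1098, 0.0065]
tcp_rot: [-89.9, 0.2, 12.9]
wrist_force: [-0.5, -0.4, 0.4]
opening: 0.0207
time: 10.45
ee_pos: [0.5155, -0.036, 0.0094]
tcp_rot: [-90.0, -0.1, 12.9]
wrist_force: [-0.8, -0.3, 0.3]
opening: 0.0205
[ 0.51499343 -0.03453995  0.00919671] to go, units 7.044723646924396
```

View pics/w6.png

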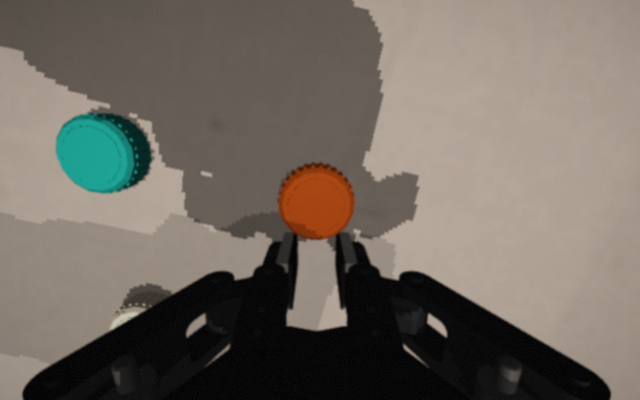

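Cap C (col 316, row 200) is cradled. I'll finish this sweep with a slight drift towards the tray's centre, then back off, lift and check.

```bash
python3 -m jog '[[0.76,-0.11,0.58,0,0,0,0],[0.76,-0.22,1.17,0,0,0,0],[0.76,-0.33,1.75,0,0,0,0],[0.76,-0.44,2.34,0,0,0,0],[0.76,-0.55,2.92,0,0,0,0]]'
python3 -m jog '[[0.76,-0.11,0.58,0,0,0,0],[0.76,-0.22,1.17,0,0,0,0],[0.76,-0.33,1.75,0,0,0,0],[0.76,-0.44,2.34,0,0,0,0],[0.76,-0.55,2.92,0,0,0,0]]'
python3 -m jog '[[0.76,-0.11,0.5,0,0,0,0],[0.76,-0.2,0.9,0,0,0,0],[0.76,-0.22,1.0,0,0,0,0]]'
python3 -m jog '[[0.76,0.22,-0.98,0,0,0,0],[0.76,0.22,-0.98,1.9,0,0,0],[0.76,0.22,-0.98,3.8,0,0,0],[0.76,0.22,-1.5,5.6,0,0,0],[0.76,0.22,-3,6,0,0,0]]'
python3 -m jog '[[0.76,0,-1.8,0,0,0,0],[0.76,0,-3.6,0,0,0,0],[0.76,0,-5,0,0,0,0],[0.76,0,-5,0,0,0,0],[0.76,0,-5,0,0,0,0]]'
python3 - <<'E'
from h import *
im,d=bot.camera("top"); save(im,"t7.png")
hsv=cv2.cvtColor(im,cv2.COLOR_RGB2HSV)
m=cv2.inRange(hsv,(8,130,90),(22,255,255)); m[:,420:]=0
n,l,s,cc=cv2.connectedComponentsWithStats(m)
c=np.array([.5428,.1863]);x=np.array([.975,.223]);y=np.array([-.223,.975])
for i in range(1,n):
    if s[i,4]>40:
        p=onplane("top",[cc[i][::-1]],.016)[0,:2]-c; print(cc[i].round(),"tray xy",(p@x).round(4),(p@y).round(4))
a=cv2.imread("pics/top1.png")
cv2.imwrite("pics/cmp.png",np.vstack([cv2.resize(v[130:260,160:460],None,fx=2.2,fy=2.2,interpolation=cv2.INTER_CUBIC) for v in (a,im[:,:,::-1])]))
E
```

```text
time: 11.0
ee_pos: [0.5016, 0.0367, 0.0088]
tcp_rot: [-90.0, -0.0, 12.9]
wrist_force: [0.3, -1.1, -0.5]
opening: 0.0204
time: 11.5
ee_pos: [0.4878, 0.1096, 0.0088]
tcp_rot: [-90.0, 0.0, 12.9]
wrist_force: [-0.6, 0.0, 0.2]
opening: 0.0205
time: 11.8
ee_pos: [0.4823, 0.1345, 0.0087]
tcp_rot: [-90.0, 0.0, 12.9]
wrist_force: [1.3, -0.4, -0.1]
opening: 0.0206
time: 12.3
ee_pos: [0.49, 0.0594, 0.1642]
tcp_rot: [-90.0, -0.4, 13.0]
wrist_force: [0.5, -0.3, -0.2]
opening: 0.0204
time: 12.8
ee_pos: [0.488, -0.0674, 0.1587]
tcp_rot: [-90.0, 0.0, 12.8]
wrist_force: [-0.1, -0.4, 0.3]
opening: 0.0204
[273. 171.] tray xy 0.0726 -0.0071
[275. 194.] tray xy -0.0065 -0.0008
[281. 212.] tray xy -0.072 -0.0085
```

View pics/cmp.png

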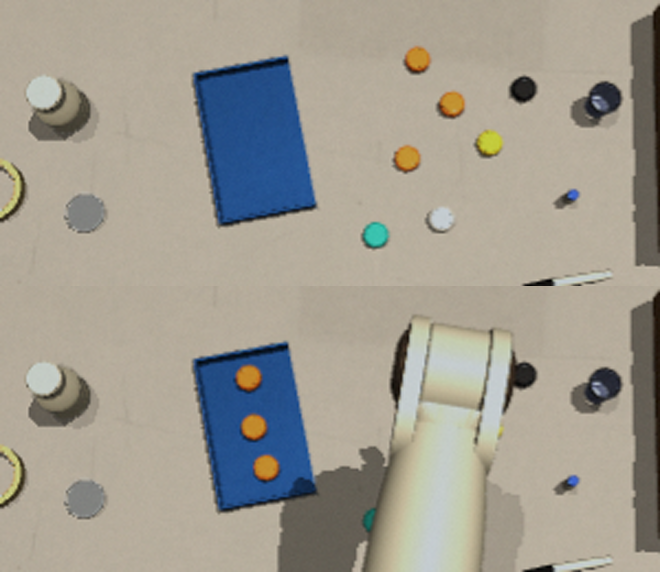

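All three caps are in the tray, and the bystanders in view haven't moved. The arm hides the white cap from above, so I'll check it in the side camera and then hand in.

Run:
```python
from h import *
im,d=bot.camera("side"); a=cv2.imread("pics/side1.png")[:,:,::-1]
for n,v in (("before",a),("now",im)):
    w=v[245:275,295:325].astype(int); k=(w.min(2)>150)&(w.max(2)-w.min(2)<22); ys,xs=np.nonzero(k); print(n,k.sum(),ys.mean()+245 if k.any() else 0,xs.mean()+295 if k.any() else 0)
print(bot.get_obs()["ee_pos"],bot.get_obs()["qd"].round(2) if hasattr(bot.get_obs()["qd"],"round") else bot.get_obs()["qd"])
save(im,"s8.png")
```

```text
before 127 256.62992125984255 308.99212598425197
now 0 0 0
[ 0.48810305 -0.06610852  0.15874207] [ 0.87 -0.16 -0.01  0.01 -0.11 -0.1 ]
```

View pics/s8.png

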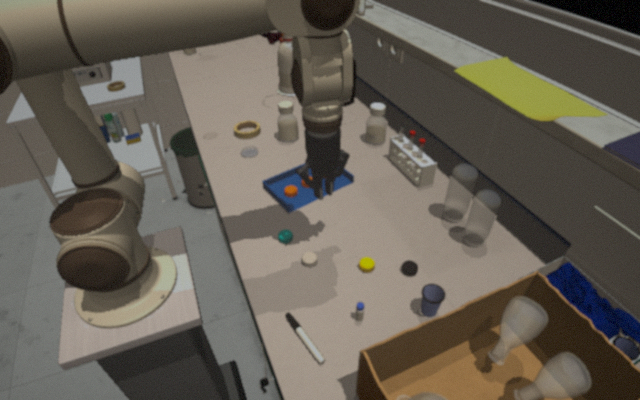

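The white cap is still at (col 309, row 259). My colour threshold missed it only because it is now in the arm's shadow. The vial, cup, dish and milk bottle are where they were, and the gripper hangs clear.

```bash
python3 -c "
from workcell import bot
print(bot.job_done())"
```

```text
the job is handed in; nothing more can be done
None
```

I swept the three orange caps into the blue tray one at a time along the bench, with the fingertips part-closed to a 20 mm gap. I then backed off, lifted clear and handed the job in after about 13 s of the 61 s allowed.

- **Caps:** the last top view puts them at tray (x, y) = (73, −7), (−7, −1) and (−72, −9) mm, which is within the limits. They look flat in the pictures, but I did not measure their tilt or height.
- **Bystanders:** the milk bottle, dish, cup and vial show no visible movement between the first and last top views. I compared these by eye.
- **White cap:** it was hidden under the arm from above, and my colour-threshold check on the side view found nothing because the cap was in the arm's shadow. By eye in that view it is still at its original pixel (col 309, row 259).
- **Detector error:** early on the network labelled the white cap as the vial, and I corrected that from the picture.
- **Robot:** it ended with the fingertips about 16 cm above the bench, touching nothing. The wrist-force readings stayed under 3 N throughout.

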